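Free the tape spindle from its dispenser

ROBOT

A 6-joint arm with a two-finger parallel gripper is mounted at the origin on the work surface. World frame = base frame: x ahead of the robot, y to its left, z up, the work surface at z = 0. Lengths are in m, angles in rad, forces in N, time in s.
With the tool pointing down it reaches from about 0.3 to 0.85 m from the base axis. Payload 5.4 kg.
Tool frame: the origin (TCP) lies at the very end of the fingers, on their centre line; the grasp point (between the pads) lies 19 mm behind it (arm.hold_point_z is the z of the grasp point in the tool frame, in m); z points along the fingers, y is the direction in which the jaws open and shut (so a half turn about z gives the same grasp; the last joint's range is limited). The gripper opens to 85 mm and grips with 20 to 120 N. Pads are 22 mm wide; open, the fingers measure 114 mm over their backs; the gripper's body (76 mm by 85 mm) begins 54 mm behind the grasp point. The pads swing forward as they close: fully open they stand 13 mm farther back than shut.
Start: joints at [0.897, 0.158, 1.597, -0, 1.386, -0.21], TCP at [0.257, 0.514, 0.231] pointing down, gripper open.
Joint ranges: [-2.91, 2.91], [-0.94, 2.29], [0.18, 2.7], [-1.29, 4.43], [0.17, 2.64], [-3, 3]. Speed limits (rad/s): [2.57, 2.57, 3.14, 3.14, 3.14, 3.14].

INTERFACE

Orientations are given as a unit quaternion [w, x, y, z].
In Python, from workcell import arm gives the robot as it stands.
- The arm moves only by the tool apply_moves, never from a script. Its argument "commands" is a list of rows, each an object with "hand": the closure, from 0 (fully open) to 1 (shut); "translation": the shift along the tool's x, y, z in mm, a list of three; "rotation": the turn, a rotation vector about the tool's x, y, z in units of 5 degrees (1.0 is 5 degrees), a list of three. In form: [{"hand": hand, "translation": [x, y, z], "rotation": [wx, wy, wz]}, ...]. A call has 1 to 12 rows; each row shifts and turns the commanded pose from where the row before left it, along the tool's axes as they then stand; what a row does not reach is not made up. A row lasts 1/10 s, in which the tool goes at most 50 mm and 8.59 degrees, less where a joint would pass 70% of its speed; a pose out of reach is approached as far as the arm can. A call with a gripper value outside its range is refused whole. The fingers move at their own pace and stop on an object; "newtons" is the grip in N (left out, the last holds). Time passes only in rows, so rows that do not move let the fingers close. It gives the time, the measured TCP pose, the force and the opening at its end, in the units of the state.
- arm.sense(): the state, without advancing time (a new reading comes with each control period).
- arm.grab_frame(name): name is "scene" or "top"; returns the picture (400x640x3 uint8, red, green, blue); there is no depth.
- arm.camera_model(name): a dict with "intrinsics" (3x3 intrinsics, pixels), "eye" and "orientation" of the camera in the world. Camera axes: x right, y up, looking along -z (the intrinsics and any distortion apply to the point x, -y, -z); pixel columns grow to the right and rows downward; lengths in m; the calibration is good to about 2 mm. A picture is of the moment at which its call begins. camera_model takes no time and is no camera call.
- arm.sign_off(): hands the job in, once; it reports no verdict.
The state is a dict: "time": time; "joints": joint angles; "qvel": joint speeds; "joint_efforts": joint torques, N m; "ee_pos": TCP position; "orientation": TCP orientation; "wrist_force": force on the tool from outside, world axes, zero at the start; "ft_torque": the same for the moment, N m; "finger_gap": finger opening in m.
Only numpy, scipy, OpenCV 4.12 (cv2) and the standard library are available. Lean on these libraries where they do the work, as an engineer would, in place of code of your own. Each camera call takes 0.05 s, during which the arm holds its last target. There are 200 camera calls.

TASK

A new roll of label tape has to go on, so take the orange spindle out of the white tape dispenser. It is longer than the opening: slide it back under the deep hood, tilt its other end up past the short lip and draw it out slantwise, without wrenching it against the dispenser or disturbing anything else on the counter. Finish while still holding it in the gripper, still, with the whole spindle raised at least 10 cm higher than the dispenser's rim, over the dispenser and clear of it.

Things in the scene. Friction and masses are not known exactly. Their poses are not given: they have to be found in the camera images.
- dispenser: White tape dispenser trough with blue covers, fixed; outside 130 (x) x 290 (y) x 60 (z) mm. Origin: centre of its underside, z up, -y end hooded. Walls 5 mm, floor 4 mm thick: inside 120 x 280 mm, 52 mm high under the covers. The opening in its top, between hood and lip, is 165 mm long and 120 mm wide, shorter than the spindle even corner to corner. Steel cutter strip on its -x side.
- hood_edge (a point): Middle of the deep blue hood's free edge, level with the rim (60 mm up), at the dispenser's y = -60 mm. The hood, 4 mm thick, covers the trough from here to the end wall's inner face at y = -140 mm (80 mm deep).
- lip_edge (a point): Middle of the short blue lip's free edge, level with the rim (60 mm up), at the dispenser's y = +105 mm. The lip, 4 mm thick, covers the trough from here to the end wall's inner face at y = +140 mm (35 mm deep).
- spindle: Loose orange tape spindle, 110 g, lying on the trough's floor: square bar 14 x 14 mm, 180 mm long (y), with a 10 mm thick round steel journal on each end, 220 mm in all. Origin: centre of its underside; -y end towards the hood, z up. Both ends start under the covers; its middle is open to be gripped across the 14 mm, 30 mm or more free on either side.
- spindle_mid (a point): Centre of the spindle, on its axis (the balance point).
- spindle_hood_end (a point): Tip of the spindle's end that starts under the deep hood (on its axis, -y end).
- spindle_lip_end (a point): Tip of the spindle's end that starts under the short lip (on its axis, +y end).
- marker: Green and white marker pen, 140 x 16 mm, lying on the counter (bystander). Origin: underside, middle.
- gel_bottle: White bottle with blue cap, 60 mm across, 140 mm tall (bystander). Origin: centre of its underside.
- cup: Clear plastic cup, 70 mm across, 70 mm tall (bystander). Origin: centre of its underside.
- carton: White paper carton 90 x 140 x 45 mm, lying flat (bystander). Origin: centre of its underside.
- roll_green: Roll of green label tape lying flat, 72 mm across, 19 mm tall, with a 32 mm hole (bystander). Origin: centre of its underside.
- roll_yellow: Roll of yellow label tape lying flat, 72 mm across, 19 mm tall, with a 32 mm hole (bystander). Origin: centre of its underside.
- roll_red: Roll of red label tape lying flat, 72 mm across, 19 mm tall, with a 32 mm hole (bystander). Origin: centre of its underside.
There are look-alikes about, which are no part of the job. Of the things like the spindle, leave any that is yellow; of the rest the smaller one is meant.

How it is judged:
On the way:
1. the spindle is tilted through the opening: its lip end is above the rim while its hood end is still below the hood (z of spindle_lip_end in the frame of dispenser above 0.066 m and z of spindle_hood_end in the frame of dispenser below 0.054 m), for 0.1 s.
At the end, for the whole second after the job is handed in: The spindle is held in the gripper's fingers (contact over 1 N), still (below 30 mm/s and 0.3 rad/s), both its tips at least 152 mm above the counter (92 mm above the dispenser's rim), its centre within 250 mm sideways of the dispenser's centre, not touching the dispenser (height (world z) of each of spindle_lip_end, spindle_hood_end above 0.152 m and contact force between spindle and the fingers above 1 N and contact force between spindle and dispenser below 0.2 N and horizontal distance between spindle_mid and dispenser below 0.25 m and linear speed of spindle below 0.03 m/s and angular speed of spindle below 0.3 rad/s); the arm keeps its last pose, push and grip.
It fails at once if a bystander (tape roll, marker, bottle, cup or carton) is shifted by more than 40 mm (distance of any of roll_green, roll_yellow, roll_red, marker, gel_bottle, cup, carton from where it was at the start of the episode above 0.04 m).
It fails at once if the spindle is wrenched against the dispenser with more than 40 N (contact force between spindle and dispenser above 40 N).
It also fails if it takes over 40 s, if anything falls off the work surface, if the arm or the gripper's body presses on something with over 40 N, if the wrist force passes 120 N, or if a joint passes its speed limit or range.

## Working session

There is one attempt and no reset: what is moved stays moved. The work goes in short steps, Python scripts to look and compute and a tool call to move; the robot and the scene stay as the last step left them, time stands still between calls to the robot, and variables do not carry over. Pictures are saved under pics/ and viewed, about 8 in all and at most 12, crops included, and the job is handed in when it is done.

Besides the shell and the picture viewer there is one more tool, called as a command line: name --argument value ..., lists and objects as JSON in quotes. apply_moves: Moves the arm, as the interface text tells. Its arguments: {"type":"object","properties":{"commands":{"type":"array"},"newtons":{"type":"number"}},"required":["commands"]}

```bash
mkdir -p pics; ls
python3 - <<'E'
from workcell import arm
import cv2
for n in("scene","top"):
    cv2.imwrite(f"pics/{n}0.png",arm.grab_frame(n)[:,:,::-1]); print(n,arm.camera_model(n))
print(arm.sense(),arm.hold_point_z)
E
```

```text
pics
scene {'intrinsics': array([[392.06917872,   0.        , 327.00039389],
       [  0.        , 392.06917872, 202.20187138],
       [  0.        ,   0.        ,   1.        ]]), 'eye': array([ 1.0650082 , -0.3999294 ,  1.30877902]), 'orientation': array([0.85009497, 0.22810854, 0.12849928, 0.45693869])}
top {'intrinsics': array([[415.80990846,   0.        , 311.35085777],
       [  0.        , 415.80990846, 201.99291963],
       [  0.        ,   0.        ,   1.        ]]), 'eye': array([ 0.23715113, -0.03817051,  1.24665638]), 'orientation': array([ 0.71127297,  0.07207736, -0.05493545, -0.69704929])}
{'time': 0.1, 'joints': array([ 8.96880870e-01,  1.58993655e-01,  1.59812872e+00,  1.13009143e-05,
        1.38619859e+00, -2.10128790e-01]), 'qvel': array([-0.0016513 , -0.00217808, -0.00224298, -0.00056439, -0.00016899,
       -0.00069679]), 'joint_efforts': array([-8.98224389e-04, -3.96987712e+01, -3.32337570e+01, -2.51377287e-04,
        4.16584255e-03, -2.16624713e-06]), 'ee_pos': array([0.25689967, 0.51380598, 0.23039984]), 'orientation': array([-3.74678578e-04,  2.29821517e-01,  9.73232410e-01, -7.78725890e-04]), 'wrist_force': array([ 0.23483203, -0.20542142,  0.0515968 ]), 'ft_torque': array([0.00465551, 0.02323729, 0.01942461]), 'finger_gap': 0.08538984487097352} -0.0187
```

View pics/scene0.png

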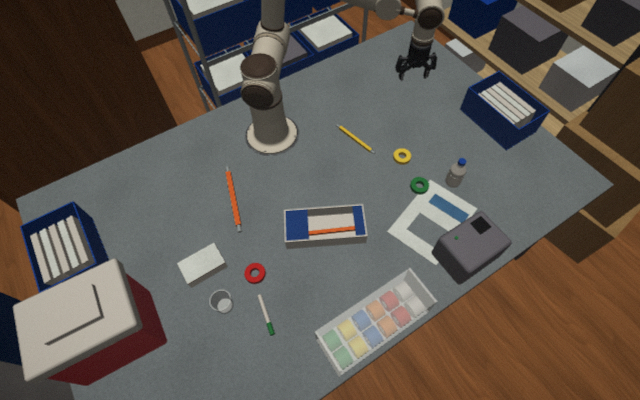

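View pics/top0.png

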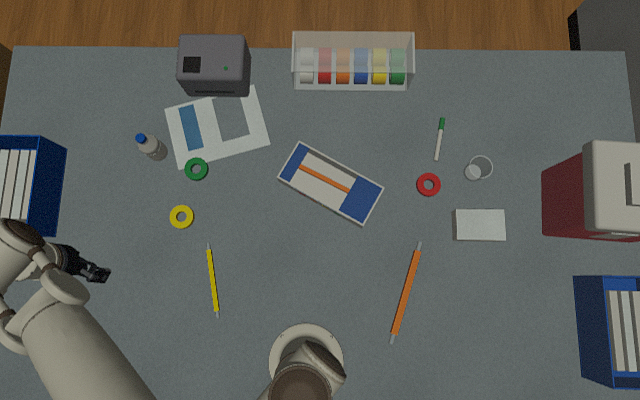

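The top view shows three candidates: the orange bar in the dispenser at (325,178), a longer orange bar on the counter at (406,293), and a yellow bar at (212,280). Yellow is excluded, and the smaller orange one is the bar in the dispenser. Next I'll check that choice in a close crop.

Run:
```python
import cv2,numpy as np
t=cv2.imread("pics/top0.png")[130:235,265:395]; s=cv2.imread("pics/scene0.png")[195:260,275:375]
a=cv2.resize(t,None,fx=6,fy=6,interpolation=cv2.INTER_CUBIC)[:590]
cv2.imwrite("pics/c1.png",a)
cv2.imwrite("pics/c2.png",cv2.resize(s,None,fx=7,fy=7,interpolation=cv2.INTER_CUBIC))
```

```text
(no output)
```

View pics/c1.png

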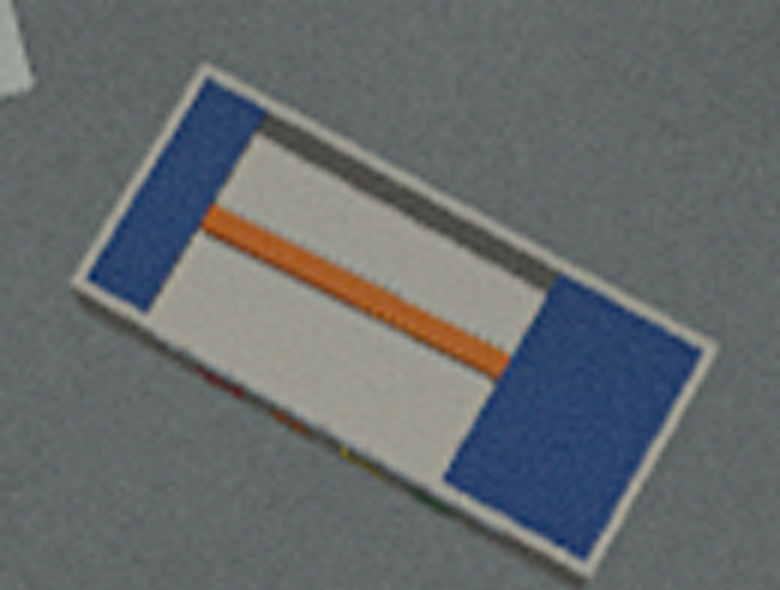

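View pics/c2.png

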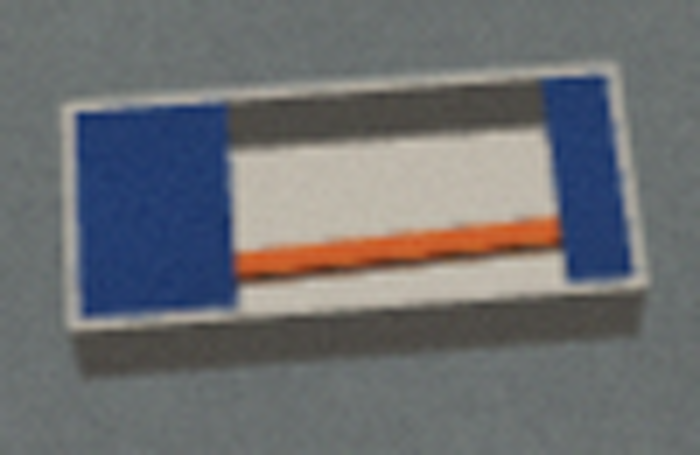

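Crop c1 (top view) confirms the orange bar in the white trough. It runs from about (212,218) at the lip to (503,367) at the hood. The rim corners are at (205,65), (717,345), (590,577) and (75,283). Crop c2 shows the same bar from the side.

```bash
cat > h.py <<'E'
import numpy as np
from scipy.spatial.transform import Rotation as R
from workcell import arm
def rot(q): return R.from_quat(np.roll(q,-1))
def pix2w(name,uv,z):
    c=arm.camera_model(name);K=c["intrinsics"]
    d=np.array([(uv[0]-K[0,2])/K[0,0],-(uv[1]-K[1,2])/K[1,1],-1]);d=rot(c["orientation"]).apply(d)
    return c["eye"]+d*(z-c["eye"][2])/d[2]
def w2pix(name,p):
    c=arm.camera_model(name);K=c["intrinsics"];q=rot(c["orientation"]).inv().apply(np.array(p)-c["eye"])
    return np.array([K[0,2]-K[0,0]*q[0]/q[2],K[1,2]+K[1,1]*q[1]/q[2]])
E
python3 - <<'E'
from h import *
np.set_printoptions(precision=4,suppress=True)
f=lambda u,v,z:pix2w("top",(265+(u+.5)/6-.5,130+(v+.5)/6-.5),z)
g=lambda u,v,z:pix2w("scene",(275+(u+.5)/7-.5,195+(v+.5)/7-.5),z)
for F,cs,ls in((f,[(205,65),(717,345),(590,577),(75,283)],[(212,218),(503,367)]),(g,[(620,63),(62,103),(70,330),(648,290)],[(562,232),(236,265)])):
    P=np.array([F(*c,.06) for c in cs]); C=P.mean(0)
    print(P[:,:2].tolist(),"C",C,[np.linalg.norm(P[i]-P[(i+1)%4]) for i in range(4)])
    y=(P[0]+P[3]-P[1]-P[2]) if F is f else (P[0]+P[3]-P[1]-P[2]); y/=np.linalg.norm(y); x=np.cross(y,[0,0,1])
    print("ydir",y,np.degrees(np.arctan2(y[1],y[0])))
    for l in ls:
        p=F(*l,.018); print("spindle",p,"disp xy",(p-C)@x,(p-C)@y)
E
```

```text
[[0.6387038224135153, 0.034888742532019075], [0.500579172141731, -0.21748014537529542], [0.3862118104483154, -0.1560810220069822], [0.5262398786192928, 0.09554927277078032]] C [ 0.5129 -0.0608  0.06  ] [np.float64(0.28769510700788326), np.float64(0.1298065706006822), np.float64(0.2879681668616161), np.float64(0.12778043114106993)]
ydir [0.4832 0.8755 0.    ] 61.10608013577706
spindle [0.5716 0.0317 0.018 ] disp xy 0.006726939613041132 0.10929518633527094
spindle [ 0.4967 -0.1167  0.018 ] disp xy 0.012834267239344506 -0.05676339196064218
[[0.5257595648116604, 0.09886938012955615], [0.3839074011854108, -0.15775124671221], [0.498584647636237, -0.21964599925949332], [0.6401166072413452, 0.03312861379987436]] C [ 0.5121 -0.0613  0.06  ] [np.float64(0.29321695456796026), np.float64(0.13031435548869116), np.float64(0.2897003634740126), np.float64(0.1319067151849312)]
ydir [0.4861 0.8739 0.    ] 60.91216385163323
spindle [0.5738 0.03   0.018 ] disp xy 0.009495251271203101 0.10986356553057829
spindle [ 0.4954 -0.1226  0.018 ] disp xy 0.0151938082480412 -0.06168795367727441
```

apply_moves --commands '[{"hand": 0.5,"translation": [-31,-23.5,2],"rotation": [0,0,0]},{"hand": 0.5,"translation": [-31,-23.5,2],"rotation": [0,0,0]},{"hand": 0.5,"translation": [-31,-23.5,2],"rotation": [0,0,0]},{"hand": 0.5,"translation": [-31,-23.5,2],"rotation": [0,0,0]},{"hand": 0.5,"translation": [-31,-23.5,2],"rotation": [0,0,0]},{"hand": 0.5,"translation": [-31,-23.5,2],"rotation": [0,0,0]},{"hand": 0.5,"translation": [-31,-23.5,2],"rotation": [0,0,0]},{"hand": 0.5,"translation": [-31,-23.5,2],"rotation": [0,0,0]},{"hand": 0.5,"translation": [-31,-23.5,2],"rotation": [0,0,0]},{"hand": 0.5,"translation": [-31,-23.5,2],"rotation": [0,0,0]},{"hand": 0.5,"translation": [-31,-23.5,2],"rotation": [0,0,0]},{"hand": 0.5,"translation": [-31,-23.5,2],"rotation": [0,0,0]}]' --newtons 80

```text
time: 1.3
ee_pos: [0.464, 0.0941, 0.2069]
orientation: [-0.0, 0.23, 0.973, 0.0]
wrist_force: [0.5, 0.0, 0.3]
finger_gap: 0.0425
```

apply_moves --commands '[{"hand": 0.5,"translation": [-31,-23.5,0],"rotation": [0,0,0]},{"hand": 0.5,"translation": [-31,-23.5,0],"rotation": [0,0,0]},{"hand": 0.5,"translation": [-31,-23.5,0],"rotation": [0,0,0]},{"hand": 0.5,"translation": [-31,-23.5,0],"rotation": [0,0,0]},{"hand": 0.5,"translation": [0,0,0],"rotation": [0,0,1.5]},{"hand": 0.5,"translation": [0,0,0],"rotation": [0,0,1.5]},{"hand": 0.5,"translation": [0,0,0],"rotation": [0,0,1.5]},{"hand": 0.5,"translation": [0,0,0],"rotation": [0,0,1.5]},{"hand": 0.5,"translation": [0,0,0],"rotation": [0,0,1.5]},{"hand": 0.5,"translation": [0,0,0],"rotation": [0,0,1.5]},{"hand": 0.5,"translation": [0,0,0],"rotation": [0,0,1.5]},{"hand": 0.5,"translation": [0,0,0],"rotation": [0,0,1.5]}]'

```text
time: 2.5
ee_pos: [0.5323, -0.0438, 0.2067]
orientation: [-0.0, 0.688, 0.726, -0.0]
wrist_force: [0.3, -1.0, 0.6]
finger_gap: 0.0425
```

apply_moves --commands '[{"hand": 0.5,"translation": [0,0,10],"rotation": [0,0,1.5]},{"hand": 0.5,"translation": [0,0,20],"rotation": [0,0,1.5]},{"hand": 0.5,"translation": [0,0,20],"rotation": [0,0,1.5]},{"hand": 0.5,"translation": [0,0,20],"rotation": [0,0,1.5]},{"hand": 0.5,"translation": [0,0,10],"rotation": [0,0,0]},{"hand": 0.5,"translation": [0,0,0],"rotation": [0,0,0]},{"hand": 0.5,"translation": [0,0,0],"rotation": [0,0,0]}]'

```text
time: 3.2
ee_pos: [0.533, -0.044, 0.1278]
orientation: [0.0, 0.85, 0.527, 0.0]
wrist_force: [-0.3, -0.0, -0.7]
finger_gap: 0.0427
```

```bash
cat > st.py <<'E'
from h import *
np.set_printoptions(precision=4,suppress=True)
def show():
    s=arm.sense();r=rot(s["orientation"]).as_matrix()
    C=np.array([.5125,-.061,0]);a=np.radians(61);y=np.array([np.cos(a),np.sin(a),0]);x=np.array([y[1],-y[0],0]);d=s["ee_pos"]-C
    print("t",s["time"],"tcp",s["ee_pos"],"disp xy",d@x,d@y,"yaw",np.degrees(np.arctan2(r[1,0],r[0,0])),"toolx",r[:,0],"z",r[:,2],"F",s["wrist_force"],"gap",s["finger_gap"])
E
python3 - <<'E'
from st import *
import cv2
show()
f=arm.grab_frame("scene")[:,:,::-1]
cv2.imwrite("pics/s1.png",cv2.resize(f[150:270,260:400],None,fx=5,fy=5,interpolation=cv2.INTER_CUBIC))
E
```

```text
t 3.2 tcp [ 0.533  -0.044   0.1278] disp xy 0.009655012135197993 0.024769883779875403 yaw 63.5511025928037 toolx [0.4454 0.8953 0.0001] z [ 0.0006 -0.0002 -1.    ] F [-0.3045 -0.0015 -0.673 ] gap 0.042670295587203574
```

View pics/s1.png

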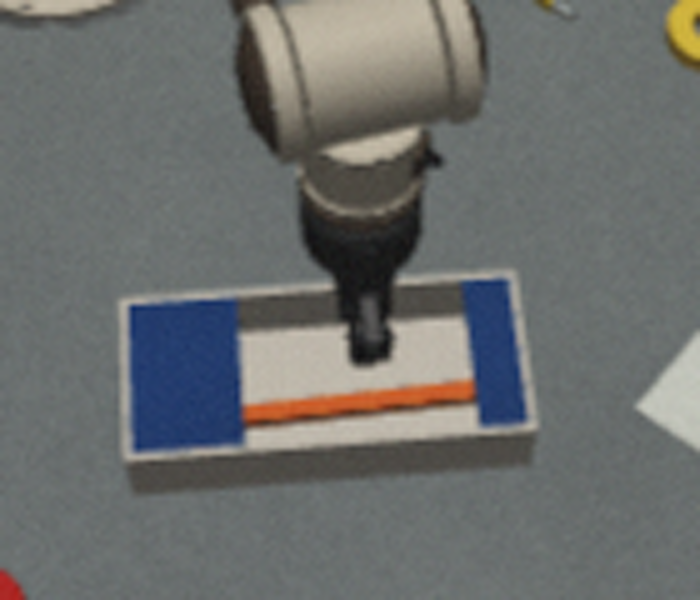

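The gripper is above the bar's middle, at crop (370,360), and lined up with it. The bar lies in the trough from (243,412) to (475,390). I'll descend and grip.

apply_moves --commands '[{"hand": 0.5,"translation": [0,0,20],"rotation": [0,0,0]},{"hand": 0.5,"translation": [0,0,20],"rotation": [0,0,0]},{"hand": 0.5,"translation": [0,0,20],"rotation": [0,0,0]},{"hand": 0.5,"translation": [0,0,20],"rotation": [0,0,0]},{"hand": 0.5,"translation": [0,0,15],"rotation": [0,0,0]},{"hand": 0.5,"translation": [0,0,10],"rotation": [0,0,0]},{"hand": 0.5,"translation": [0,0,8],"rotation": [0,0,0]},{"hand": 0.5,"translation": [0,0,5],"rotation": [0,0,0]},{"hand": 0.5,"translation": [0,0,2],"rotation": [0,0,0]},{"hand": 0.5,"translation": [0,0,0],"rotation": [0,0,0]},{"hand": 0.5,"translation": [0,0,0],"rotation": [0,0,0]}]'

```text
time: 4.35
ee_pos: [0.5336, -0.0442, 0.0121]
orientation: [0.001, 0.85, 0.526, -0.0]
wrist_force: [-24.1, 5.2, 37.5]
finger_gap: 0.0428
```

apply_moves --commands '[{"hand": 0.7,"translation": [0,0,0],"rotation": [0,0,0]},{"hand": 0.75,"translation": [0,0,0],"rotation": [0,0,0]},{"hand": 0.8,"translation": [0,0,0],"rotation": [0,0,0]},{"hand": 0.85,"translation": [0,0,0],"rotation": [0,0,0]},{"hand": 0.9,"translation": [0,0,0],"rotation": [0,0,0]},{"hand": 1,"translation": [0,0,0],"rotation": [0,0,0]},{"hand": 1,"translation": [0,0,0],"rotation": [0,0,0]},{"hand": 1,"translation": [0,0,0],"rotation": [0,0,0]}]' --newtons 60

```text
time: 5.15
ee_pos: [0.5329, -0.044, 0.0077]
orientation: [0.0, 0.851, 0.526, 0.0]
wrist_force: [-1.3, 0.9, 5.9]
finger_gap: 0.0121
```

Two readings look off: 37 N during the descent, and a gap of 12.1 mm where 14 mm was expected. I'll look before lifting.

Run:
```python
from st import *
import cv2
show()
f=arm.grab_frame("scene")[:,:,::-1]; g=arm.grab_frame("top")[:,:,::-1]
a=cv2.resize(f[185:260,275:375],None,fx=5,fy=5,interpolation=cv2.INTER_CUBIC)
b=cv2.resize(g[130:235,265:395],None,fx=3,fy=3,interpolation=cv2.INTER_CUBIC)
b=b[:,:300]
h=max(a.shape[0],b.shape[0]);p=lambda i:cv2.copyMakeBorder(i,0,h-i.shape[0],0,0,0)
cv2.imwrite("pics/s2.png",np.hstack([p(a),p(b)]))
```

```text
t 5.15 tcp [ 0.5329 -0.044   0.0077] disp xy 0.009647653175182564 0.02476198956203623 yaw 63.43162079637071 toolx [0.4473 0.8944 0.    ] z [ 0.0002 -0.0001 -1.    ] F [-1.3431  0.9171  5.8638] gap 0.01211082762546861
```

View pics/s2.png

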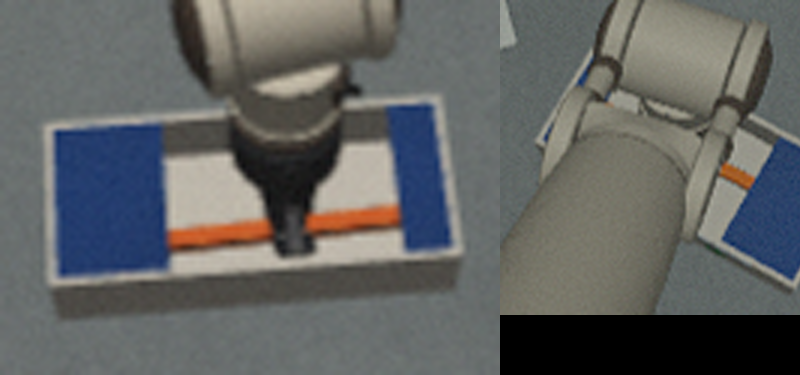

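The picture shows the fingers at (292,225) straddling the bar, which is still in place at mid-opening. I'll lift 5 mm and slide it back under the hood.

apply_moves --commands '[{"hand": 1,"translation": [0,0,-2],"rotation": [0,0,0]},{"hand": 1,"translation": [0,0,-3],"rotation": [0,0,0]},{"hand": 1,"translation": [-3,0,0],"rotation": [0,0,0]},{"hand": 1,"translation": [-5,0,0],"rotation": [0,0,0]},{"hand": 1,"translation": [-5,0,0],"rotation": [0,0,0]},{"hand": 1,"translation": [-5,0,0],"rotation": [0,0,0]},{"hand": 1,"translation": [-5,0,0],"rotation": [0,0,0]},{"hand": 1,"translation": [-5,0,0],"rotation": [0,0,0]},{"hand": 1,"translation": [-4,0,0],"rotation": [0,0,0]},{"hand": 1,"translation": [0,0,0],"rotation": [0,0,0]}]' --newtons 80

```text
time: 6.25
ee_pos: [0.5181, -0.073, 0.0123]
orientation: [-0.0, 0.851, 0.525, -0.0]
wrist_force: [0.7, 0.8, -1.3]
finger_gap: 0.0112
```

apply_moves --commands '[{"hand": 1,"translation": [-3,0,0],"rotation": [0,0,0]},{"hand": 1,"translation": [-3,0,0],"rotation": [0,0,0]},{"hand": 1,"translation": [-3,0,0],"rotation": [0,0,0]},{"hand": 1,"translation": [-2,0,0],"rotation": [0,0,0]},{"hand": 1,"translation": [0,0,0],"rotation": [0,0,0]},{"hand": 1,"translation": [0,0,0],"rotation": [0,0,0]}]'

```text
time: 6.85
ee_pos: [0.5134, -0.0824, 0.0123]
orientation: [0.0, 0.851, 0.526, 0.0]
wrist_force: [0.1, -0.3, -0.9]
finger_gap: 0.0115
```

Run:
```python
from st import *
import cv2
show()
f=arm.grab_frame("scene")[:,:,::-1]
cv2.imwrite("pics/s3.png",cv2.resize(f[185:260,275:375],None,fx=7,fy=7,interpolation=cv2.INTER_CUBIC))
```

```text
t 6.85 tcp [ 0.5134 -0.0824  0.0123] disp xy 0.011194968156033982 -0.01828951965175719 yaw 63.41827710592935 toolx [0.4475 0.8943 0.0001] z [ 0.0001  0.     -1.    ] F [ 0.1276 -0.3383 -0.8572] gap 0.011469987872152195
```

View pics/s3.png

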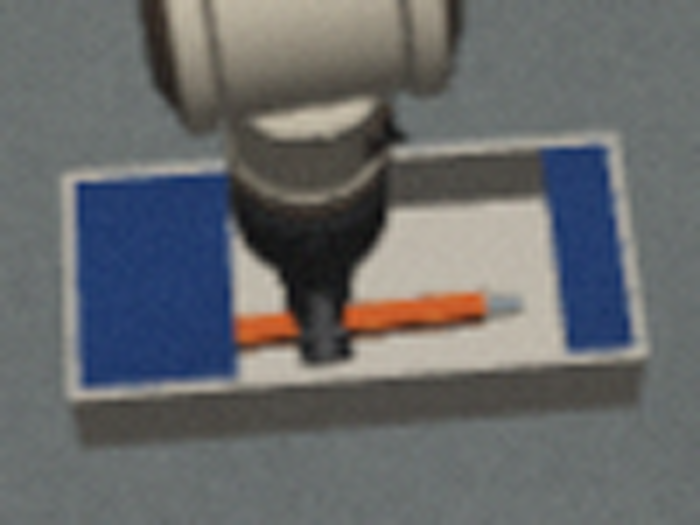

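The journal tip on the lip end is now free, at crop (522,303). The force is about zero.

Run:
```python
from st import *
C=np.array([.5125,-.061,0]);a=np.radians(61);y=np.array([np.cos(a),np.sin(a),0]);x=np.array([y[1],-y[0],0])
for uv in((522,303),(485,303)):
    p=pix2w("scene",(275+uv[0]/7-.43,185+uv[1]/7-.43),.016);d=p-C;print(p,d@x,d@y)
```

```text
[0.5619 0.0129 0.016 ] 0.007375091812496042 0.08855615858223823
[ 0.5511 -0.0033  0.016 ] 0.00581182035213064 0.06918716280926336
```

apply_moves --commands '[{"hand": 1,"translation": [0,0,-3.8],"rotation": [0,0.4,0]},{"hand": 1,"translation": [0.1,0,-3.8],"rotation": [0,0.4,0]},{"hand": 1,"translation": [0.3,0,-3.8],"rotation": [0,0.4,0]},{"hand": 1,"translation": [0.4,0,-3.8],"rotation": [0,0.4,0]},{"hand": 1,"translation": [0.5,0,-3.8],"rotation": [0,0.4,0]},{"hand": 1,"translation": [0,0,0],"rotation": [0,0,0]}]'

```text
time: 7.5
ee_pos: [0.5135, -0.0832, 0.0317]
orientation: [-0.045, 0.848, 0.523, 0.074]
wrist_force: [0.7, -0.7, -0.6]
finger_gap: 0.0111
```

apply_moves --commands '[{"hand": 1,"translation": [0.7,0,-3.7],"rotation": [0,0.4,0]},{"hand": 1,"translation": [0.8,0,-3.7],"rotation": [0,0.4,0]},{"hand": 1,"translation": [0.9,0,-3.6],"rotation": [0,0.4,0]},{"hand": 1,"translation": [1,0,-3.6],"rotation": [0,0.4,0]},{"hand": 1,"translation": [1.1,0,-3.5],"rotation": [0,0.4,0]},{"hand": 1,"translation": [1.2,0,-3.4],"rotation": [0,0.4,0]},{"hand": 1,"translation": [0,0,0],"rotation": [0,0,0]},{"hand": 1,"translation": [0,0,0],"rotation": [0,0,0]},{"hand": 1,"translation": [0,0,0],"rotation": [0,0,0]}]'

```text
time: 8.4
ee_pos: [0.5133, -0.0821, 0.0534]
orientation: [-0.1, 0.835, 0.516, 0.162]
wrist_force: [-0.3, -0.3, -1.3]
finger_gap: 0.0114
```

Run:
```python
from st import *
import cv2
show()
f=arm.grab_frame("scene")[:,:,::-1]
cv2.imwrite("pics/s4.png",cv2.resize(f[175:260,275:375],None,fx=7,fy=7,interpolation=cv2.INTER_CUBIC))
```

```text
t 8.4 tcp [ 0.5133 -0.0821  0.0534] disp xy 0.010921406277387434 -0.0180705850686111 yaw 63.44894510024443 toolx [0.4146 0.8297 0.3738] z [ 0.1667  0.3346 -0.9275] F [-0.3059 -0.3124 -1.2862] gap 0.011416741616545956
```

View pics/s4.png

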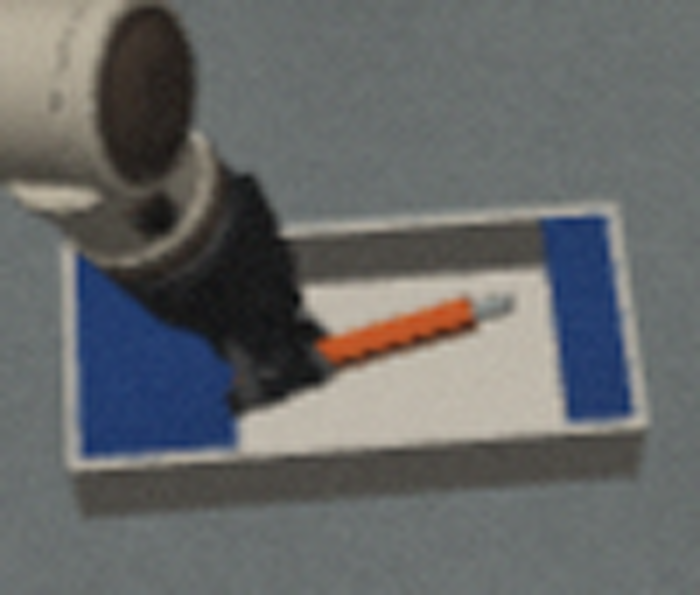

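The lip end is raised, with its tip at crop (513,300). Now I'll compare that with the projection for a rigid grip.

Run:
```python
from st import *
s=arm.sense();r=rot(s["orientation"]).as_matrix()
for slip in(0,-3,-6,-10,-15):
    a=np.radians(slip);d=r[:,0]*np.cos(a)-r[:,2]*np.sin(a);m=s["ee_pos"]-4e-3*r[:,2]-3e-3*d
    t=m+.11*d;h=m-.11*d;u=w2pix("scene",t);print(slip,"tip z",t[2],h[2],"crop",(u-[275,175]+.43)*7)
```

```text
0 tip z 0.0972091869998736 0.014931305497961962 crop [510.3981 300.2641]
-3 tip z 0.09196077174364914 0.020474024413413963 crop [513.897 304.771]
-6 tip z 0.08661705829659253 0.026117385343483103 crop [516.8197 309.3967]
-10 tip z 0.07936921338872499 0.033771651461137586 crop [519.8162 315.724 ]
-15 tip z 0.070161660830024 0.043495515378270413 crop [522.1145 323.8416]
```

There is no slip: the tip is at z≈97 mm and the hood end at about 15 mm. I'll draw it out along its axis.

apply_moves --commands '[{"hand": 1,"translation": [4,0,0],"rotation": [0,0,0]},{"hand": 1,"translation": [8,0,0],"rotation": [0,0,0]},{"hand": 1,"translation": [8,0,0],"rotation": [0,0,0]},{"hand": 1,"translation": [8,0,0],"rotation": [0,0,0]},{"hand": 1,"translation": [8,0,0],"rotation": [0,0,0]},{"hand": 1,"translation": [8,0,0],"rotation": [0,0,0]},{"hand": 1,"translation": [0,0,0],"rotation": [0,0,0]}]'

```text
time: 9.15
ee_pos: [0.5322, -0.0451, 0.0707]
orientation: [-0.1, 0.835, 0.517, 0.163]
wrist_force: [0.1, -0.2, -0.8]
finger_gap: 0.0112
```

apply_moves --commands '[{"hand": 1,"translation": [8,0,0],"rotation": [0,0,0]},{"hand": 1,"translation": [10,0,0],"rotation": [0,0,0]},{"hand": 1,"translation": [10,0,0],"rotation": [0,0,0]},{"hand": 1,"translation": [10,0,0],"rotation": [0,0,0]},{"hand": 1,"translation": [10,0,0],"rotation": [0,0,0]},{"hand": 1,"translation": [8,0,0],"rotation": [0,0,0]},{"hand": 1,"translation": [0,0,0],"rotation": [0,0,0]}]'

```text
time: 9.85
ee_pos: [0.5554, 0.0013, 0.0917]
orientation: [-0.1, 0.835, 0.517, 0.163]
wrist_force: [0.0, -0.1, -0.7]
finger_gap: 0.0117
```

Run:
```python
from st import *
import cv2
show()
f=arm.grab_frame("scene")[:,:,::-1]
cv2.imwrite("pics/s5.png",cv2.resize(f[165:260,275:385],None,fx=6,fy=6,interpolation=cv2.INTER_CUBIC))
```

```text
t 9.85 tcp [0.5554 0.0013 0.0917] disp xy 0.007315578982031452 0.0753177230885807 yaw 63.52682303668956 toolx [0.4133 0.8299 0.3748] z [ 0.168   0.335  -0.9271] F [ 0.0118 -0.096  -0.6933] gap 0.01173306140092623
```

View pics/s5.png

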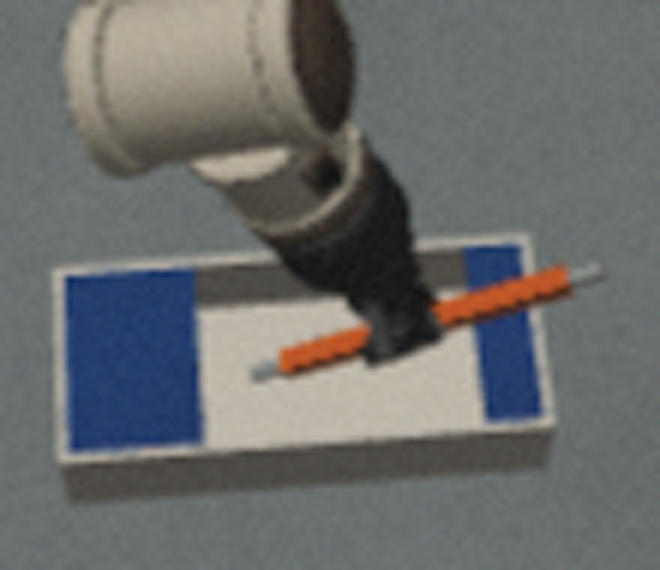

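The hood-end journal, at crop (265,372), is clear of the hood edge at x≈200. I'll lift straight up, then level the spindle.

apply_moves --commands '[{"hand": 1,"translation": [3.7,0,-9.3],"rotation": [0,0,0]},{"hand": 1,"translation": [5.6,0,-13.9],"rotation": [0,0,0]},{"hand": 1,"translation": [7.5,0,-18.5],"rotation": [0,0,0]},{"hand": 1,"translation": [7.5,0,-18.5],"rotation": [0,0,0]},{"hand": 1,"translation": [7.5,0,-18.5],"rotation": [0,0,0]},{"hand": 1,"translation": [7.5,0,-18.5],"rotation": [0,0,0]},{"hand": 1,"translation": [7.5,0,-18.5],"rotation": [0,0,0]},{"hand": 1,"translation": [7.5,0,-18.5],"rotation": [0,0,0]},{"hand": 1,"translation": [5.6,0,-13.9],"rotation": [0,0,0]},{"hand": 1,"translation": [0,0,0],"rotation": [0,0,0]}]'

```text
time: 10.9
ee_pos: [0.5562, -0.0003, 0.2543]
orientation: [-0.098, 0.835, 0.516, 0.164]
wrist_force: [-0.2, 0.3, -1.4]
finger_gap: 0.0113
```

apply_moves --commands '[{"hand": 1,"translation": [-5,0,0],"rotation": [0,-0.4,0]},{"hand": 1,"translation": [-5,0,0],"rotation": [0,-0.5,0]},{"hand": 1,"translation": [-5,0,0],"rotation": [0,-0.5,0]},{"hand": 1,"translation": [-5,0,0],"rotation": [0,-0.5,0]},{"hand": 1,"translation": [-5,0,0],"rotation": [0,-0.5,0]},{"hand": 1,"translation": [-5,0,0],"rotation": [0,-0.5,0]},{"hand": 1,"translation": [-5,0,0],"rotation": [0,-0.5,0]},{"hand": 1,"translation": [-5,0,0],"rotation": [0,-0.5,0]},{"hand": 1,"translation": [-5,0,0],"rotation": [0,-0.5,0]},{"hand": 1,"translation": [0,0,0],"rotation": [0,0,0]},{"hand": 1,"translation": [0,0,0],"rotation": [0,0,0]},{"hand": 1,"translation": [0,0,0],"rotation": [0,0,0]}]'

```text
time: 12.1
ee_pos: [0.5351, -0.0385, 0.2408]
orientation: [-0.0, 0.851, 0.526, 0.0]
wrist_force: [0.0, -0.0, -1.5]
finger_gap: 0.0115
```

apply_moves --commands '[{"hand": 1,"translation": [0,0,0],"rotation": [0,0,0]},{"hand": 1,"translation": [0,0,0],"rotation": [0,0,0]},{"hand": 1,"translation": [0,0,0],"rotation": [0,0,0]},{"hand": 1,"translation": [0,0,0],"rotation": [0,0,0]}]'

```text
time: 12.5
ee_pos: [0.5353, -0.0386, 0.2412]
orientation: [0.0, 0.851, 0.526, 0.0]
wrist_force: [-0.6, 0.3, -0.5]
finger_gap: 0.0117
```

Run:
```python
from st import *
import cv2
show()
s=arm.sense();r=rot(s["orientation"]).as_matrix();m=s["ee_pos"]-4e-3*r[:,2]-3e-3*r[:,0]
for k in(.11,-.11): print(m+k*r[:,0],w2pix("scene",m+k*r[:,0]))
f=arm.grab_frame("scene")[:,:,::-1]
cv2.imwrite("pics/s6.png",cv2.resize(f[125:345,200:440],None,fx=2.7,fy=2.7,interpolation=cv2.INTER_CUBIC))
print(np.abs(arm.sense()["qvel"]).max())
```

```text
t 12.5 tcp [ 0.5353 -0.0386  0.2412] disp xy 0.009102951997857997 0.03065452810748152 yaw 63.41842309461246 toolx [0.4475 0.8943 0.0001] z [ 0.0001  0.     -1.    ] F [-0.6193  0.265  -0.5256] gap 0.011668838081688393
[0.5832 0.0571 0.2452] [367.1777 193.6144]
[ 0.4848 -0.1397  0.2452] [298.2329 200.9644]
0.00356430679038353
```

View pics/s6.png

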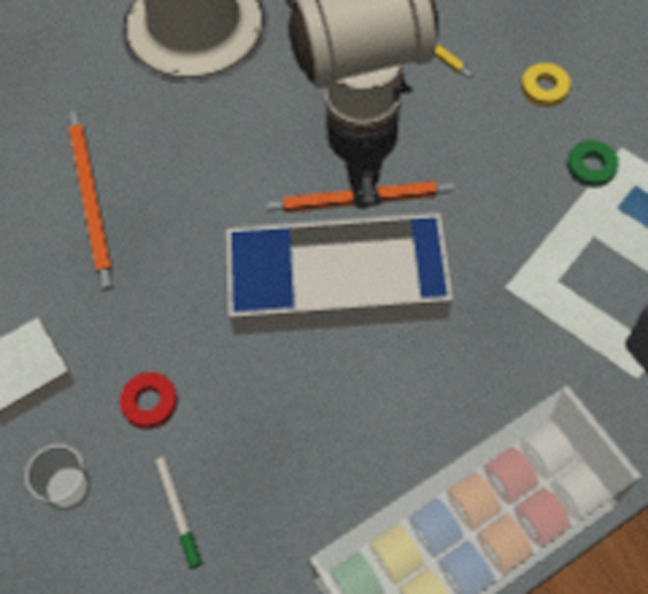

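The tips in the picture, at about (367.8,194) and (300,201), match the predicted (367,194) and (298,201). The spindle is therefore level at z≈245 mm, it is still, and the bystanders are in place. I'll hand the job in.

```bash
python3 -c "
from workcell import arm
print(arm.sign_off())"
```

```text
the job is handed in; nothing more can be done
None
```

I took the orange spindle out of the dispenser and handed the job in at 12.5 s with it still in the gripper; no verdict was reported. I gripped it at mid-length and slid it 43 mm back under the hood. I then tilted its lip end up 22°, drew it out along its axis, lifted it and levelled it.

**Last checks:**
- **Height:** both tips are at z ≈ 245 mm, about 185 mm above the rim. The tips in the last picture agree with the arm pose to within about 2 pixels.
- **Position:** the centre is about 3 cm sideways from the dispenser's centre and clear of it.
- **Tilt:** at full tilt the lip end was at about 97 mm and the hood end at about 15 mm, against limits of 66 and 54 mm.
- **Stillness and force:** the arm is still. Readings after each slide, tilt and draw step were 1.5 N or less.
- **Bystanders:** those visible in the last picture (three rolls, marker, cup and part of the carton) look undisturbed. The gel bottle was outside that crop, but the arm only passed high above it.

**Two readings did not fit:**
- **Descent force:** the wrist showed about 45 N (37 N of it upward) at the end of the descent, with the half-open fingers about 4 mm short of the commanded depth. It dropped to 6 N once they closed. I don't know the cause. It may have been a brief touch on the trough, and it could count against the 40 N limit on arm contact.
- **Finger gap:** it reads 11–12 mm on the 14 mm bar, probably because the fingers grip near their tips. The pictures show a firm hold with no slip.

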